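# Show the hidden mark on a wet pot to the camera of a copy stand with an inspection mirror

### The arm

A 6-joint arm with a two-finger parallel gripper is mounted at the origin on a cart in front of the work surface, level with it; the furniture and walls round the work are solid. World frame = base frame: x ahead of the robot, y to its left, z up, the work surface at z = 0. Lengths are in m, angles in rad, forces in N, time in s.
With the tool pointing down it reaches from about 0.35 to 0.8 m from the base axis. Payload 7.3 kg.
Tool frame: the origin (TCP) lies between the finger pads; the fingertips stand 25 mm ahead of it and the grasp point (between the pads) lies 6 mm ahead of it (r.tip_extent is the distance from the TCP to the fingertips, in m); z points along the fingers, y is the direction in which the jaws open and shut (so a half turn about z gives the same grasp; the last joint's range is limited). The gripper opens to 85 mm and grips with 20 to 120 N. Pads are 22 mm wide; open, the fingers measure 114 mm over their backs; the gripper's body (76 mm by 85 mm) begins 54 mm behind the grasp point. The pads swing forward as they close: fully open they stand 13 mm farther back than shut.
Start: joints at [1.117, 0.342, 1.524, -0, 1.275, -0.146], TCP at [0.159, 0.5, 0.256] pointing down, gripper open.
Joint ranges: [-2.53, 2.53], [-0.77, 2.02], [0.04, 2.7], [-1, 4.14], [0.28, 2.66], [-3.11, 3.11]. Speed limits (rad/s): [2.57, 2.57, 3.14, 3.14, 3.14, 3.14].

### API

Orientations are given as a unit quaternion [x, y, z, w].
In Python, from workcell import r, command_gripper, optics gives the robot as it stands. The module is installed in compiled form; this text tells all that it offers. Calls block until the motion is done:
- r.reach(position, orientation): joint-space move of the TCP to a pose.
- r.move_straight(position, orientation=None, speed=0.15, max_force=None): straight line of the TCP; orientation=None keeps the orientation; speed is the mean speed in m/s. With max_force (N) it stops when the force on the tool has changed by that much, and returns True; else False.
- r.movej(angles): joint-space move.
- command_gripper(opening, force=None): finger opening in m; force is the grip in N (None keeps the last); returns when the fingers have stopped.
- r.hold(seconds).
- r.solve_ik(position, orientation): joint angles nearest the present ones, or None.
- r.read_state(): the state.
- optics.get_image(name): name is "scene" or "top" or "wrist"; returns (picture, depth): 384x512x3 uint8, red, green, blue; 384x512 float32, m along the optical axis (not along the pixel's ray), 0 where there is no reading.
- optics.camera_model(name): a dict with "K" (3x3 intrinsics, pixels), "R" (3x3) and "t" (3): a world point X has camera coordinates R X + t; the wrist camera has in their place "tool_from_camera" (4x4, takes a point from camera to tool coordinates, whose origin is the TCP and whose axes are the flange's). Camera axes: x right, y down, z forward; pixel columns grow to the right and rows downward; lengths in m; the calibration is good to about 2 mm. A picture is of the moment at which its call begins: read the wrist's pose just before it. camera_model takes no time and is no camera call.
A pose or a line that the arm cannot do raises r.PlanningError and nothing moves.
- r.finish_job(): hands the job in, once; it reports no verdict.
The state is a dict: "time_s": time; "joint_positions": joint angles; "dq": joint speeds; "tau": joint torques, N m; "eef_pos": TCP position; "eef_rot": TCP orientation; "contact_force": force on the tool from outside, world axes, zero at the start; "torque": the same for the moment, N m; "grip_width": finger opening in m.
Only numpy, scipy, OpenCV 4.12 (cv2) and the standard library are available. Lean on these libraries where they do the work, as an engineer would, in place of code of your own. Each camera call takes 0.05 s, during which the arm holds its last target.

### The job

The pot on the copy stand is still wet and must not be touched, and the camera on the stand, above and behind it, cannot see the blue mark on its front. Pick the inspection mirror by its handle out of the tool tray, leaving the other tools in the tray, and hold it in the air about 10 cm in front of the blue mark, angled so that the camera, looking over the pot, sees the mark in the middle of the glass. Finish while still holding the mirror steady at that angle; do not put it down.

Things in the scene. Friction and masses are not known exactly. Their poses are not given: they have to be found in the camera images.
- mirror: inspection mirror, 217 mm long, 90 g: black ribbed handle, steel shank, rectangular head (frame 56 x 66 mm, 6 mm thick) locked at an angle. It lies in one of the tray's four lanes (which one changes), handle and lower edge of the head on the tray floor. Origin under its middle, 35 mm ahead of mirror_grip and 9 mm below it; x along the handle towards the head, z up as it lies
- mirror_grip (a point): centre of the mirror's handle, half-way up, 70 mm from the handle's free end. The handle is a flat-sided bar 108 mm long, 16 mm wide, 18 mm high (take it across its 16 mm width, from above). Axes: x along the handle towards the head, y across, z up as it lies
- mirror_face (a point): centre of the silvery glass (60 mm across, 50 mm from lower to upper edge), 123 mm ahead of mirror_grip along the handle and 16 mm above it, rigid with it. z: the glass's outward normal, 50 deg from the handle's up direction, leaning forward away from the handle (handle level: the glass looks ahead and 40 deg above level). y: across, as the handle's y; x: towards the lower edge
- handle_end (a point): free end of the mirror's handle, on its axis, 70 mm behind mirror_grip
- tool_tray: shallow open wooden tray, 280 mm (its x) by 300 mm (its y), 36 mm high, walls and floor 8 mm thick, fixed; origin at the centre of its underside. Four lanes 62 mm apart along its x axis hold one tool each, in any order: the mirror (head towards the tray's +x side, away from the robot), a brush, a loop tool and a wooden spatula
- brush_1: round brush with a red handle, 232 mm long, in the tray; origin at the centre of its underside
- loop_tool_1: wooden clay tool with a wire loop at each end, 239 mm long, in the tray; origin at the centre of its underside
- wood_spatula: dark wooden modelling spatula, 194 mm long, in the tray; origin at the centre of its underside
- pot: wet grey-brown clay pot, 130 mm high, 76 mm across the foot, 114 mm across the belly (90 mm up), 97 mm across the rim, standing loose on the grey baseboard (260 x 150 x 18 mm) of the copy stand. Origin at the centre of its foot (18 mm above the table), z up; its -x axis points to the blue mark's side, roughly towards the robot
- blue_mark (a point): centre of the round blue mark, 16 mm across, on the pot's wall on its -x side, 73 mm above the foot and 56 mm from the pot's axis; 91 mm above the table
- camera_lens (a point): centre of the front glass of the camera, a small grey cube camera with a black lens 37 mm across on the steel column of the fixed copy stand, the column just behind the pot; 440 mm above the table. z: the viewing direction, 62 deg down over the pot; the camera sees 30 deg all round that axis
- aim_point (a point): point in the air just above the pot's rim, rigid with the pot: 141 mm above its foot, 38 mm from its axis towards the mark; close to the straight line from the mark to the lens, about a fifth of the way. For a mirror about 100 mm in front of the mark, the lens sees the mark where the perpendicular from this point meets the glass: in its middle if the glass's central normal passes through this point

How it is judged:
By the outcome, as a careful person would: the job done as asked, in the order asked, and still so for the second after the job is handed in, while the arm keeps its last pose, push and grip.
It also fails if it takes over 40 s, if anything falls off the work surface, if the arm or the gripper's body presses on something with over 40 N, if the wrist force passes 120 N, or if a joint passes its speed limit or range.

## Working session

There is one attempt and no reset: what is moved stays moved. The work goes in short steps, each a Python script; the robot and the scene stay as the last script left them, time stands still between calls to the robot, and variables do not carry over. Pictures are saved under pics/ and viewed, and the job is handed in when it is done.

```bash
mkdir -p pics; cat > h.py <<'E'
import numpy as np,cv2
from workcell import r,command_gripper,optics
from scipy.spatial.transform import Rotation as Rn
def pts(name):
    im,d=optics.get_image(name);m=optics.camera_model(name);K=np.array(m["K"])
    v,u=np.mgrid[:384,:512]
    c=np.stack([(u-K[0,2])/K[0,0]*d,(v-K[1,2])/K[1,1]*d,d],-1)
    w=(c-np.array(m["t"]))@np.array(m["R"])
    w[d<=0]=np.nan
    return im,d,w
E
python3 - <<'E'
from h import *
for n in("scene","top"):
    im,d,w=pts(n);cv2.imwrite(f"pics/{n}0.png",im[:,:,::-1]);np.savez(f"{n}0.npz",im=im,d=d,w=w)
s=r.read_state();print(s["time_s"],s["eef_pos"],s["eef_rot"],s["grip_width"])
for n in("scene","top","wrist"):print(n,optics.camera_model(n))
E
```

```text
0.1 [0.15887614 0.50003727 0.2556957 ] [ 1.53280325e-01  9.88182507e-01 -6.57517729e-04 -2.05720450e-04] 0.08531004092284128
scene {'K': array([[383.25532771,   0.        , 263.14106264],
       [  0.        , 383.25532771, 183.82624801],
       [  0.        ,   0.        ,   1.        ]]), 'R': array([[ 0.77569911, -0.63066795, -0.02342714],
       [-0.38461486, -0.44297982, -0.80983967],
       [ 0.50036217,  0.63720233, -0.58618332]]), 't': array([-0.49554905,  0.37154733,  1.27675455])}
top {'K': array([[452.3810303 ,   0.        , 260.38038484],
       [  0.        , 452.3810303 , 189.03478931],
       [  0.        ,   0.        ,   1.        ]]), 'R': array([[-0.02350812, -0.99966242, -0.01106426],
       [-0.97977541,  0.02523748, -0.19850241],
       [ 0.19871463,  0.00617407, -0.98003795]]), 't': array([-0.1364355 ,  0.59239547,  1.50330886])}
wrist {'K': array([[338.14588481,   0.        , 256.50448014],
       [  0.        , 338.14588481, 189.09891159],
       [  0.        ,   0.        ,   1.        ]]), 'tool_from_camera': array([[-9.13961826e-04, -9.61242465e-01, -2.75702900e-01,
         7.10505985e-02],
       [ 9.99999243e-01, -6.51260947e-04, -1.04439038e-03,
         2.77162571e-04],
       [ 8.24357849e-04, -2.75703645e-01,  9.61242332e-01,
        -1.17818214e-01],
       [ 0.00000000e+00,  0.00000000e+00,  0.00000000e+00,
         1.00000000e+00]])}
```

View pics/scene0.png

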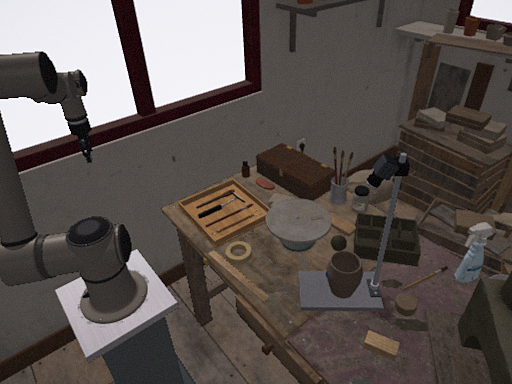

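View pics/top0.png

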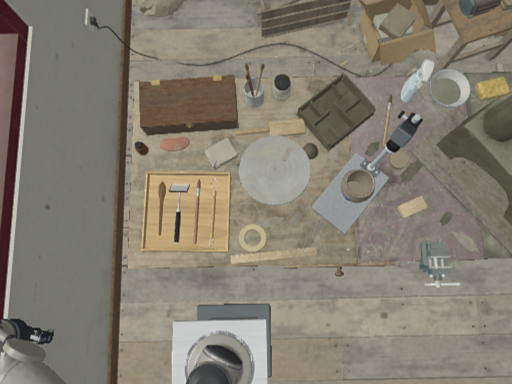

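```bash
python3 - <<'E'
from h import *
z=np.load("top0.npz");im=z["im"];w=z["w"];
a=cv2.resize(im[160:260,135:240],None,fx=5,fy=5,interpolation=cv2.INTER_CUBIC)
b=cv2.resize(im[100:240,305:430],None,fx=4,fy=4,interpolation=cv2.INTER_CUBIC)
cv2.imwrite("pics/a1.png",a[:,:,::-1]);cv2.imwrite("pics/b1.png",b[:,:,::-1])
s=np.load("scene0.npz");c=cv2.resize(s["im"][130:320,290:440],None,fx=4,fy=3.1,interpolation=cv2.INTER_CUBIC)
c=cv2.resize(s["im"][145:315,290:440],None,fx=3.5,fy=3.5,interpolation=cv2.INTER_CUBIC)
cv2.imwrite("pics/c1.png",c[:,:,::-1])
# handle: dark pixels in tray region
g=im.astype(int).sum(2)
m=np.zeros(g.shape,bool);m[175:245,168:190]=True
m&=(g<130);P=w[m];print("handle",m.sum(),np.nanmean(P,0),np.nanmin(P,0),np.nanmax(P,0))
v,u=np.nonzero(m);print(u.min(),u.max(),v.min(),v.max())
# pot rim: points z in 0.135..0.155 
P=w[150:220,325:395].reshape(-1,3);q=P[(P[:,2]>.138)&(P[:,2]<.156)]
print("rim",len(q),q.mean(0),q.min(0),q.max(0))
E
```

```text
handle 52 [0.47647721 0.13882602 0.02709857] [0.41991462 0.13416581 0.01773766] [0.52110341 0.14450947 0.03377155]
176 179 212 241
rim 219 [ 0.58598055 -0.47836961  0.14680705] [ 0.5337423  -0.54257493  0.13815996] [ 0.66626117 -0.42809778  0.1554639 ]
```

View pics/a1.png

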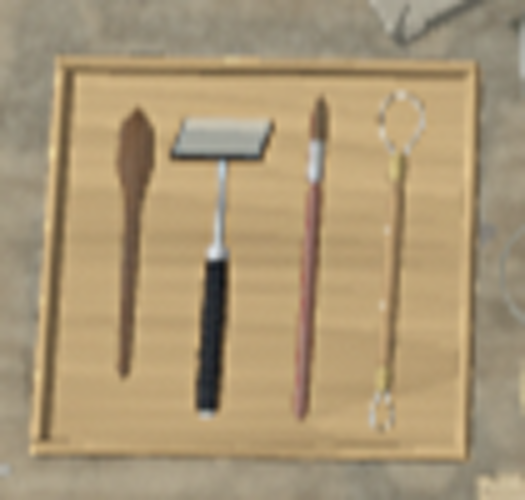

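View pics/b1.png

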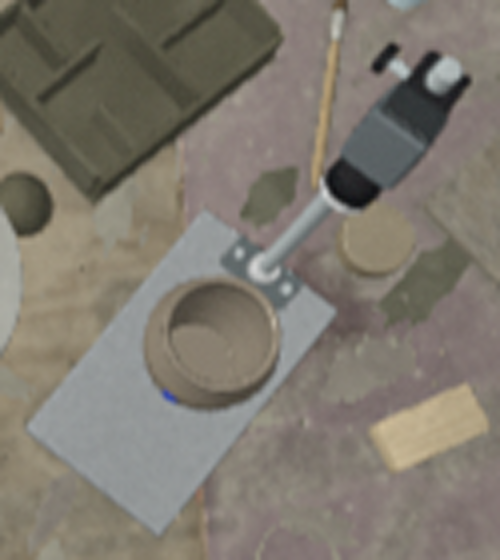

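View pics/c1.png

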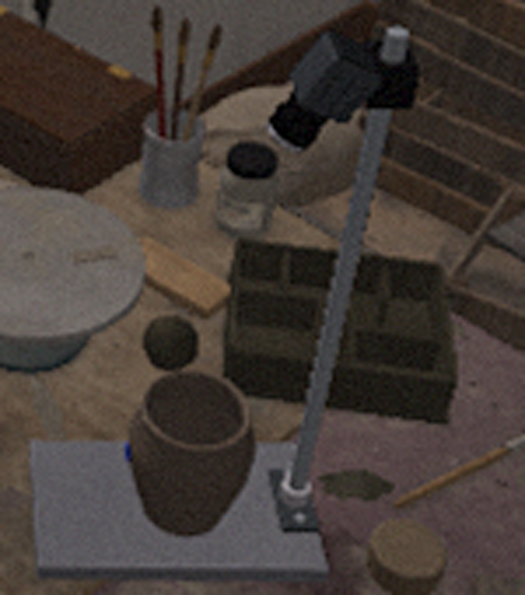

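```bash
python3 - <<'E'
from h import *
from scipy.optimize import least_squares
for n,box in(("top",(150,225,325,395)),("scene",(240,310,315,375))):
    z=np.load(n+"0.npz");im=z["im"].astype(int);w=z["w"];m=optics.camera_model(n)
    a,b,c,d=box;I=im[a:b,c:d];W=w[a:b,c:d]
    bl=(I[...,2]>I[...,0]+25)&(I[...,2]>I[...,1]+25)
    v,u=np.nonzero(bl);print(n,"blue px",[(x+c,y+a) for x,y in zip(u,v)],np.nanmean(W[bl],0) if bl.any() else None)
    wt=(I[...,2]-I[...,0]).clip(0)*bl
    P=W.reshape(-1,3);g=np.isfinite(P[:,0])
    # pot wall points 0.03..0.145 outer profile + rim top
    sel=g&(P[:,2]>.141)&(P[:,2]<.155)&(np.hypot(P[:,0]-.585,P[:,1]+.478)<.075)
    q=P[sel]
    f=least_squares(lambda p:np.hypot(q[:,0]-p[0],q[:,1]-p[1])-p[2],[.585,-.48,.045],loss="soft_l1",f_scale=.003)
    print("rim",len(q),f.x,np.std(f.fun),q[:,2].mean())
    # wall
    R0=lambda h:np.interp(h,[0,.09,.13],[.038,.057,.0485])
    sel=g&(P[:,2]>.04)&(P[:,2]<.14)&(np.hypot(P[:,0]-.585,P[:,1]+.478)<.09)
    q=P[sel];
    f=least_squares(lambda p:np.hypot(q[:,0]-p[0],q[:,1]-p[1])-R0(q[:,2]-.018),[f.x[0],f.x[1]],loss="soft_l1",f_scale=.002)
    print("wall",len(q),f.x,np.median(np.abs(f.fun)))
z=np.load("top0.npz");w=z["w"]
def at(x,y,s=1,ox=305,oy=100):return w[int(round(y)),int(round(x))]
# board corners at z=.018 by ray
def ray(n,u,v,zz):
    m=optics.camera_model(n);K=m["K"];R=m["R"];t=m["t"];o=-R.T@t;d=R.T@np.linalg.solve(K,[u,v,1]);return o+d*(zz-o[2])/d[2]
C=[ray("top",305-.4+x/4,100-.4+y/4,.018) for x,y in((207,210),(335,312),(160,533),(28,428))]
C=np.array(C);print(C.round(4))
ax=(C[0]+C[1]-C[2]-C[3]);print("board yaw",np.degrees(np.arctan2(ax[1],ax[0])),np.linalg.norm(ax)/2, C.mean(0))
e=C[1]-C[0];f=C[2]-C[3];print(np.degrees(np.arctan2(*(e+f)[1::-1]))+90)
# pixel depth map of camera head
s=np.load("scene0.npz")
c=s["im"][150:200,360:420];cv2.imwrite("pics/d1.png",cv2.resize(c,None,fx=12,fy=12,interpolation=cv2.INTER_NEAREST)[:,:,::-1])
a=np.vstack([z["im"][110:160,375:435]]);cv2.imwrite("pics/d2.png",cv2.resize(a,None,fx=12,fy=12,interpolation=cv2.INTER_NEAREST)[:,:,::-1])
P=z["w"][105:160,375:435].reshape(-1,3);P=P[P[:,2]>.35];print("head top",P.min(0),P.max(0))
E
```

```text
top blue px [(np.int64(346), np.int64(197)), (np.int64(345), np.int64(198)), (np.int64(346), np.int64(198)), (np.int64(347), np.int64(198)), (np.int64(346), np.int64(199)), (np.int64(347), np.int64(199)), (np.int64(348), np.int64(199)), (np.int64(347), np.int64(200)), (np.int64(348), np.int64(200))] [ 0.54029155 -0.43843938  0.0997559 ]
rim 191 [ 0.58153146 -0.47570149  0.04479446] 0.002032750618846956 0.14747698197454623
wall 527 [ 0.58020137 -0.47433991] 0.002870178274492048
scene blue px [(np.int64(326), np.int64(271)), (np.int64(325), np.int64(272)), (np.int64(326), np.int64(272)), (np.int64(326), np.int64(273)), (np.int64(326), np.int64(274)), (np.int64(326), np.int64(275)), (np.int64(326), np.int64(276))] [ 0.55577859 -0.42688514  0.0704417 ]
rim 222 [ 0.58273508 -0.47704502  0.04503946] 0.0020505591215535606 0.14684144555945977
wall 1075 [ 0.58268102 -0.4767843 ] 0.0025520780021030046
[[ 0.7237 -0.4988  0.018 ]
 [ 0.6268 -0.606   0.018 ]
 [ 0.4345 -0.4392  0.018 ]
 [ 0.5295 -0.3291  0.018 ]]
board yaw -41.06095306571904 0.256230167154877 [ 0.57863359 -0.46827568  0.018     ]
-41.44762430129134
head top [ 0.59583061 -0.56296126  0.44029705] [ 0.69185145 -0.48189115  0.5387848 ]
```

View pics/d1.png

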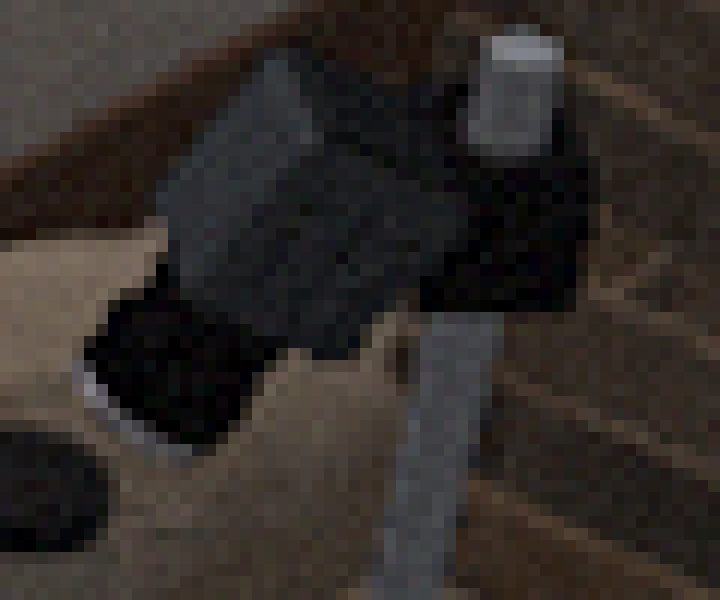

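```bash
cat >> h.py <<'E'
def ray(n,u,v,zz):
    m=optics.camera_model(n);K=m["K"];R=m["R"];t=m["t"];o=-R.T@t;d=R.T@np.linalg.solve(K,[u,v,1]);return o+d*(zz-o[2])/d[2]
def proj(n,X):
    m=optics.camera_model(n);c=m["R"]@np.array(X)+m["t"];p=m["K"]@c;return p[:2]/p[2]
E
python3 - <<'E'
from h import *
ax=np.array([.582,-.4765])
for h in(.088,.091,.094):
    p=ray("top",346.8,198.6,h);d=p[:2]-ax;print(p,np.linalg.norm(d),np.degrees(np.arctan2(d[1],d[0]))-180)
p=ray("scene",326,273.5,.091);d=p[:2]-ax;print("sc",p,np.linalg.norm(d),np.degrees(np.arctan2(d[1],d[0]))-180)
L=ray("scene",371.3,185,.44);d=L[:2]-ax;print("lens",L,np.linalg.norm(d),np.degrees(np.arctan2(d[1],d[0])))
for yaw in(-40,-41.5,-43):
    c=np.array([np.cos(np.radians(yaw)),np.sin(np.radians(yaw))]);m=[*(ax-.056*c),.091]
    print(yaw,proj("top",m),proj("scene",m))
# mirror
z=np.load("top0.npz");im=z["im"].astype(int)
# handle by rays at top z (tray floor .008+.018=.026)
g=im.sum(2)
M=np.zeros(g.shape,bool);M[205:246,168:186]=True;M&=g<230
v,u=np.nonzero(M)
P=np.array([ray("top",a,b,.024) for a,b in zip(u,v)])
print(len(P),P.mean(0),P.min(0),P.max(0))
dd,vv=np.linalg.eigh(np.cov(P[:,:2].T));print("dir",vv[:,1],np.degrees(np.arctan(vv[1,1]/vv[0,1])))
# tray corners (outer top z=.036)
C=np.array([ray("top",135-.4+x/5,160-.4+y/5,.036) for x,y in((57,58),(478,62),(468,458),(32,452))]);print(C.round(4),C.mean(0))
e=C[0]+C[1]-C[2]-C[3];print(np.degrees(np.arctan2(e[1],e[0])),np.linalg.norm(e)/2)
# frame: head pixels
for x,y in((172,155),(262,158),(185,120),(272,122)):
    print(x,y,z["w"][int(160+y/5-.4),int(135+x/5-.4)])
E
```

```text
[ 0.54258383 -0.44109596  0.088     ] 0.05298188860011129 -41.93053188900464
[ 0.5420561  -0.44053553  0.091     ] 0.05374902901526375 -41.999069524909885
[ 0.54152838 -0.4399751   0.094     ] 0.05451624417596786 -42.065678173346186
sc [ 0.54135568 -0.43912442  0.091     ] 0.055216802329549626 -42.6009266849332
lens [ 0.60947656 -0.50176305  0.44      ] 0.03732536344170976 -42.596678929732185
-40 [346.84467263 199.46632581] [325.82633632 274.11564001]
-41.5 [346.49604945 199.19403633] [325.77828069 273.75577901]
-43 [346.15457334 198.91320236] [325.7425069  273.39682149]
123 [0.47012629 0.14238869 0.024     ] [0.41994714 0.13539003 0.024     ] [0.52136114 0.14952061 0.024     ]
dir [-0.99925645  0.03855569] -2.2096261873974345
[[ 0.6683  0.2527  0.036 ]
 [ 0.6576 -0.0457  0.036 ]
 [ 0.3799 -0.036   0.036 ]
 [ 0.3912  0.2624  0.036 ]] [0.52427484 0.1083578  0.036     ]
-2.002008832724424 0.27752184715763556
172 155 [0.59587393 0.16747    0.04753808]
262 158 [0.59071103 0.10463089 0.04751013]
185 120 [0.62928167 0.1689795  0.00870447]
272 122 [0.62332369 0.10388381 0.01154105]
```

```bash
cat >> h.py <<'E'
def grasp_R(yaw):
    x=np.array([np.cos(yaw),np.sin(yaw),0]);z=np.array([0,0,-1.]);return np.stack([-x,np.cross(z,-x),z],1)
def wristpose():
    s=r.read_state();T=np.eye(4);T[:3,:3]=Rn.from_quat(s["eef_rot"]).as_matrix();T[:3,3]=s["eef_pos"]
    return T@np.array(optics.camera_model("wrist")["tool_from_camera"])
def wshot(fn):
    T=wristpose();im,d=optics.get_image("wrist");K=optics.camera_model("wrist")["K"]
    v,u=np.mgrid[:384,:512];c=np.stack([(u-K[0,2])/K[0,0]*d,(v-K[1,2])/K[1,1]*d,d],-1)
    w=c@T[:3,:3].T+T[:3,3];w[d<=0]=np.nan
    cv2.imwrite(f"pics/{fn}.png",im[:,:,::-1]);np.savez(fn+".npz",im=im,d=d,w=w,T=T);return im,d,w,T
E
python3 - <<'E'
from h import *
print(r.tip_extent)
R=grasp_R(np.radians(-2.2));q=Rn.from_matrix(R).as_quat()
p=np.array([.474,.1423,.22])
print(r.solve_ik(p,q))
ps=np.array([*p[:2],.036]);print(r.solve_ik(ps,q))
command_gripper(.042,60)
r.reach(p,q)
wshot("w1");s=r.read_state();print(s["time_s"],s["eef_pos"],s["joint_positions"],r.tip_extent)
E
```

```text
0.025
[ 1.36655649e-01  3.21195202e-01  1.66189054e+00 -4.44089210e-16
  1.15850691e+00 -1.39574343e+00]
[ 1.36655649e-01  5.85787836e-01  1.85539578e+00 -4.44089210e-16
  7.00409042e-01 -1.39574343e+00]
2.3917 [0.47377541 0.14309731 0.22011554] [ 1.38244851e-01  3.20998111e-01  1.66183230e+00  1.64512850e-04
  1.15857789e+00 -1.39532851e+00] 0.025
```

View pics/w1.png

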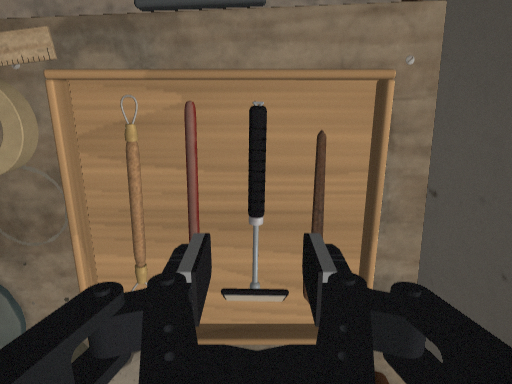

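```bash
python3 - <<'E'
from h import *
z=np.load("w1.npz");im=z["im"].astype(int);w=z["w"];T=z["T"];K=optics.camera_model("wrist")["K"]
def wr(u,v,zz):
    d=T[:3,:3]@np.linalg.solve(K,[u,v,1]);o=T[:3,3];return o+d*(zz-o[2])/d[2]
g=im.sum(2);M=np.zeros(g.shape,bool);M[95:218,240:275]=1;M&=(g<150)
v,u=np.nonzero(M);print(u.min(),u.max(),v.min(),v.max())
print("bar top edge",wr(257.5,v.min()-.5,.024),"lower",wr(257,v.max()+.5,.024),"cap",wr(258,101,.02))
for vv in(115,150,190,210):
    uu=u[v==vv];a=wr(uu.min()-.5,vv,.026);b=wr(uu.max()+.5,vv,.026);print((a+b)/2,np.linalg.norm(a-b),np.nanmedian(w[vv,uu],0))
for a,b in((222,291),(288,291),(222,300),(288,300)):print(w[b,a],wr(a,b,.0545))
E
```

```text
248 266 105 216
bar top edge [0.41365497 0.14654225 0.024     ] lower [0.52104324 0.14198932 0.024     ] cap [0.41071957 0.14711833 0.02      ]
[0.42278184 0.14619235 0.026     ] 0.016251098887919327 [0.42276766 0.1461929  0.02586139]
[0.45455893 0.14452678 0.026     ] 0.015789119743214636 [0.45455014 0.14452966 0.02615015]
[0.49317091 0.14209086 0.026     ] 0.016325040119155178 [0.49295544 0.14210463 0.02621925]
[0.51347678 0.14080984 0.026     ] 0.015630003449746677 [0.51343756 0.14080761 0.02594431]
[0.58533904 0.10582078 0.05233096] [0.58395364 0.1061273  0.0545    ]
[0.58957851 0.169468   0.0495395 ] [0.58636792 0.16906735 0.0545    ]
[0.62556465 0.09869443 0.00733073] [0.59379847 0.10546969 0.0545    ]
[0.62762184 0.17263637 0.00847678] [0.59623225 0.16893989 0.0545    ]
```

```bash
python3 - <<'E'
from h import *
R=grasp_R(np.radians(-3.0));q=Rn.from_matrix(R).as_quat()
p=np.array([.4815,.1424,.09])
r.move_straight(p,q,speed=.12)
p[2]=.037
hit=r.move_straight(p,speed=.05,max_force=12)
s=r.read_state();print(hit,s["eef_pos"],s["contact_force"],s["time_s"])
command_gripper(.03)
print(r.read_state()["contact_force"])
command_gripper(.0,60)
s=r.read_state();print(s["eef_pos"],s["contact_force"],s["grip_width"],s["time_s"])
np.save("g.npy",np.r_[s["eef_pos"],s["eef_rot"]])
wshot("w2")
E
```

```text
False [0.48172413 0.14244437 0.03729194] [-0.03719072  0.47742549 -0.20768377] 4.8333
[-0.40442096 -0.01988756 -0.2265918 ]
[0.48159055 0.14242941 0.03731398] [-0.59546775 -0.34028288  4.85420861] 0.014520576135024681 5.3833
```

View pics/w2.png

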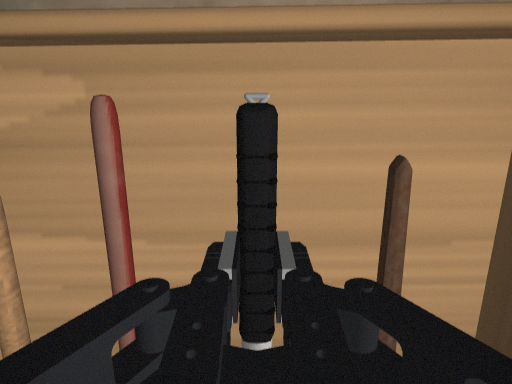

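```bash
cat >> h.py <<'E'
AX=np.array([.582,-.4765]);YAW=np.radians(-42.);XP=np.array([np.cos(YAW),np.sin(YAW),0])
MARK=np.r_[AX,.091]-.056*XP;AIM=np.r_[AX,.159]-.038*XP;LENS=np.array([.6093,-.5013,.44])
# mirror in tool frame
RTM=np.stack([[-1,0,0],[0,1,0],[0,0,-1]],1).astype(float)
GT=np.array([0,0,.0203])
c,s_=np.cos(np.radians(50)),np.sin(np.radians(50))
NM=np.array([s_,0,c]);FM=np.array([.123,0,.016])
def target(M,n,RTM=RTM,GT=GT):
    """tool pose so face centre at M with normal n, glass y horizontal"""
    n=n/np.linalg.norm(n);y=np.cross([0,0,1.],n);y/=np.linalg.norm(y)
    Ff=np.stack([np.cross(y,n),y,n],1)           # world face frame
    mf=np.stack([np.cross([0,1.,0],NM),[0,1,0],NM],1) # mirror-frame face
    Rm=Ff@mf.T;g=M-Rm@FM;Rt=Rm@RTM.T
    return g-Rt@GT,Rn.from_matrix(Rt).as_quat()
def face(p,q):
    Rt=Rn.from_quat(q).as_matrix();g=p+Rt@GT;Rm=Rt@RTM;return g+Rm@FM,Rm@NM
E
python3 - <<'E'
from h import *
M=MARK-.1*XP;n=AIM-M;p,q=target(M,n);print("tgt",p,q,face(p,q),n/np.linalg.norm(n))
b=(MARK-M)/.1+(LENS-M)/np.linalg.norm(LENS-M);print("bisector",b/np.linalg.norm(b))
print(Rn.from_quat(q).as_matrix().round(3))
print(r.solve_ik(p,q));pp=p-.06*XP+[0,0,.13];print(pp,r.solve_ik(pp,q))
s=r.read_state();e=np.array(s["eef_pos"])
r.move_straight(e+[0,0,.06],speed=.06)
im,d,w=pts("top");cv2.imwrite("pics/t2.png",cv2.resize(im[140:270,120:250],None,fx=4,fy=4)[:,:,::-1])
wshot("w3")
s=r.read_state();print(s["grip_width"],s["contact_force"],s["time_s"])
E
```

```text
tgt [ 0.37662159 -0.29157645  0.11669087] [ 0.35699158  0.92999485  0.03137835 -0.08174341] (array([ 0.46606941, -0.37211563,  0.091     ]), array([ 0.64388295, -0.57975481,  0.49929862])) [ 0.64388295 -0.57975481  0.49929862]
bisector [ 0.63992018 -0.57650549  0.50807832]
[[-0.732  0.669 -0.13 ]
 [ 0.659  0.743  0.117]
 [ 0.174 -0.    -0.985]]
[-0.81151606  0.50562483  1.70879214 -0.01533027  1.10203694 -1.64114927]
[ 0.33203291 -0.25142862  0.24669087] [-0.82172538  0.24837034  1.69889601 -0.01577141  1.36901818 -1.6549695 ]
0.014404292197358165 [ 0.91845079 -0.82113132 -1.78218622] 6.6917
```

View pics/t2.png

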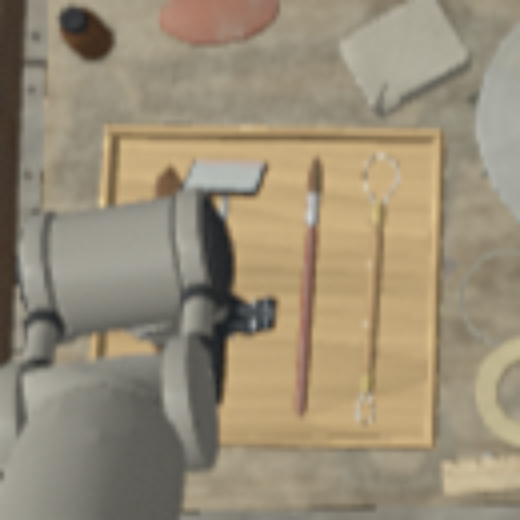

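View pics/w3.png

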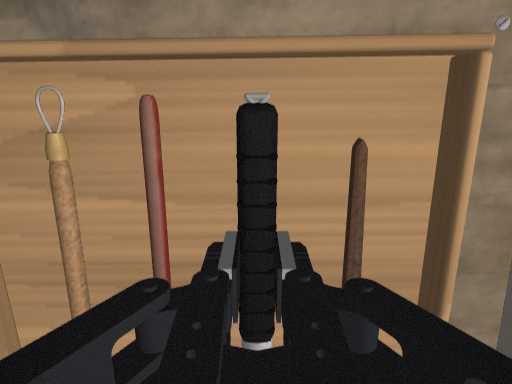

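```bash
python3 - <<'E'
from h import *
M=MARK-.1*XP;p,q=target(M,AIM-M)
e=np.array(r.read_state()["eef_pos"]);e[2]=.25
r.move_straight(e,speed=.15)
r.reach(p-.06*XP+[0,0,.13],q)
r.move_straight(p,speed=.08)
r.hold(.3)
for nm in("scene","top"):
    im,d,w=pts(nm);np.savez(nm+"3.npz",im=im,d=d,w=w)
    cr=im[190:320,270:400] if nm=="scene" else im[140:290,280:430]
    cv2.imwrite(f"pics/{nm}3.png",cv2.resize(cr,None,fx=4,fy=4,interpolation=cv2.INTER_CUBIC)[:,:,::-1])
wshot("w4")
s=r.read_state();print(s["eef_pos"],p,s["eef_rot"],q,s["contact_force"],s["grip_width"],s["time_s"]);print(face(np.array(s["eef_pos"]),s["eef_rot"]))
E
```

```text
[ 0.37663426 -0.29156775  0.11672254] [ 0.37662159 -0.29157645  0.11669087] [ 0.35698368  0.92999921  0.03137393 -0.08173006] [ 0.35699158  0.92999485  0.03137835 -0.08174341] [-0.66694127 -0.62862781 -0.79659661] 0.01473964959337025 11.8
(array([ 0.46608408, -0.37210577,  0.09103507]), array([ 0.64388178, -0.57973506,  0.49932305]))
```

View pics/scene3.png

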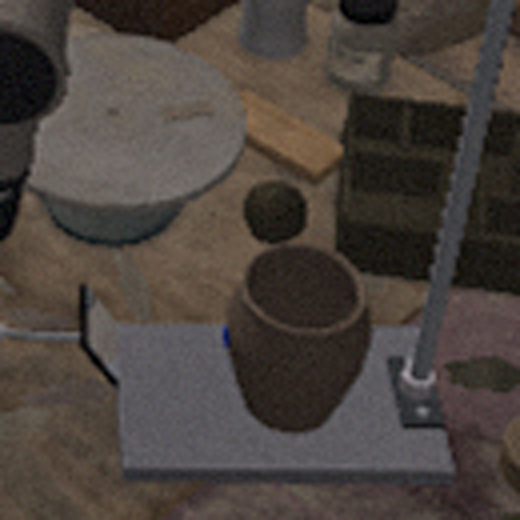

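View pics/top3.png

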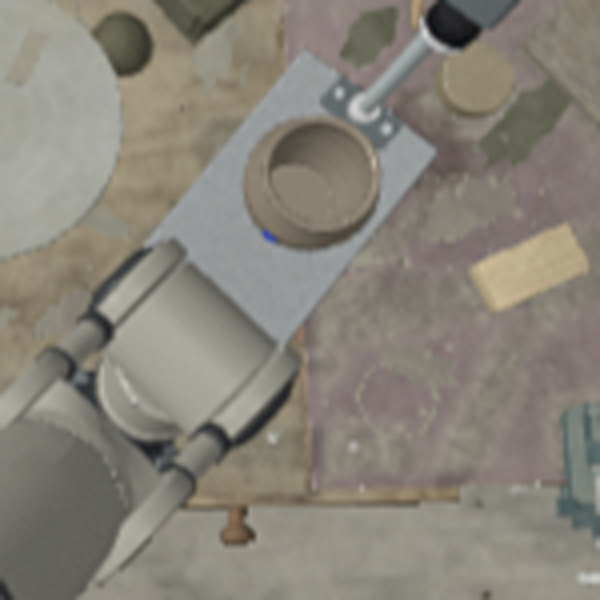

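View pics/w4.png

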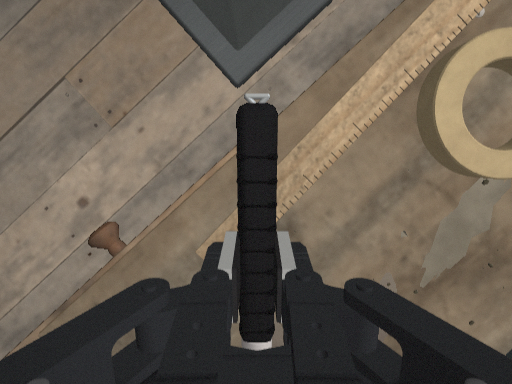

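```bash
python3 - <<'E'
from h import *
s=r.read_state();F,n=face(np.array(s["eef_pos"]),s["eef_rot"])
Rm=Rn.from_quat(s["eef_rot"]).as_matrix()@RTM
y=Rm[:,1];x=np.cross(y,n)
z=np.load("scene3.npz");im=z["im"].copy();w=z["w"]
S=8;x0,y0=270,240;c=cv2.resize(im[y0:y0+60,x0:x0+70],None,fx=S,fy=S,interpolation=cv2.INTER_NEAREST)
for k in(0,-.006):
  q=[]
  for a,b in((-.028,-.033),(-.028,.033),(.028,.033),(.028,-.033)):
    u=proj("scene",F+a*x+b*y+k*n);q.append(((u-[x0,y0]+.5)*S).astype(int));print(k,a,b,u.round(1))
  cv2.polylines(c,[np.array(q)],True,(255,0,0) if k==0 else (0,255,0),1)
cv2.imwrite("pics/ov.png",c[:,:,::-1])
# glass points from depth
P=w[250:295,285:305].reshape(-1,3);g=np.linalg.norm(P-F,axis=1)<.03;P=P[g];print(len(P))
loc=(P-F)@np.stack([x,y,n],1);print("median off-plane",np.median(loc[:,2]),np.percentile(loc[:,2],[10,90]))
# obstruction: distance of arm points to line M-LENS
t=np.load("top3.npz")["w"];
for W in(t,w):
  Q=W.reshape(-1,3);Q=Q[np.isfinite(Q[:,0])];d=LENS-F;tt=((Q-F)@d)/(d@d);D=np.linalg.norm(Q-F-tt[:,None]*d,axis=1)
  k=(tt>.12)&(tt<.75)&(Q[:,2]>.1);i=np.argsort(D[k])[:3];print(D[k][i],Q[k][i],tt[k][i])
E
```

```text
0 -0.028 -0.033 [289.9 275.8]
0 -0.028 0.033 [289.8 259.8]
0 0.028 0.033 [298.  270.2]
0 0.028 -0.033 [298.5 286.3]
-0.006 -0.028 -0.033 [288.2 276.4]
-0.006 -0.028 0.033 [288.1 260.4]
-0.006 0.028 0.033 [296.4 270.8]
-0.006 0.028 -0.033 [296.9 286.9]
119
median off-plane 0.0041008900607256175 [-0.00193386  0.00534419]
[0.06366273 0.0668104  0.06731476] [[ 0.54906247 -0.44021473  0.15385175]
 [ 0.53937648 -0.45297425  0.15125652]
 [ 0.54680446 -0.44439104  0.14792445]] [0.26798552 0.26393229 0.25633458]
[0.06957986 0.07002267 0.07020744] [[ 0.54901467 -0.44704216  0.14942176]
 [ 0.54681157 -0.44919853  0.14830824]
 [ 0.55459771 -0.44180723  0.15011847]] [0.26376675 0.26109025 0.26607138]
```

View pics/ov.png

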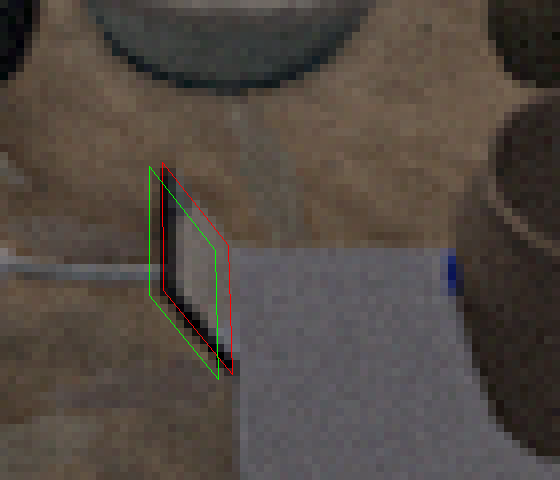

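```bash
python3 - <<'E'
from h import *
s=r.read_state();e=np.array(s["eef_pos"])
r.move_straight(e-.003*XP,speed=.03);r.hold(.5)
s=r.read_state();F,n=face(np.array(s["eef_pos"]),s["eef_rot"])
Ps=[]
for i in range(4):
    im,d,w=pts("scene")
    P=w[250:295,280:305].reshape(-1,3);P=P[np.linalg.norm(P-F,axis=1)<.027];Ps.append(P)
P=np.vstack(Ps);y=np.cross([0,0,1],n);y/=np.linalg.norm(y);x=np.cross(y,n)
l=(P-F)@np.stack([x,y,n],1);g=np.ones(len(l),bool)
for _ in range(6):
    A=np.c_[l[g][:,:2],np.ones(g.sum())];c=np.linalg.lstsq(A,l[g][:,2],rcond=None)[0];rs=l[:,2]-np.c_[l[:,:2],np.ones(len(l))]@c;g=np.abs(rs)<.0025
print(g.sum(),len(l),"tilt deg x,y",np.degrees(np.arctan(c[:2])),"off mm",c[2]*1e3)
for F2 in(F,F+.003*XP):
    a=(AIM-F2);print("foot offset from centre (x,y mm)",1e3*a@x,1e3*a@y,np.linalg.norm(F2-MARK))
print(s["contact_force"],s["grip_width"],s["time_s"],s["dq"])
cv2.imwrite("pics/f.png",cv2.resize(im[190:320,270:400],None,fx=4,fy=4,interpolation=cv2.INTER_CUBIC)[:,:,::-1])
E
```

```text
324 373 tilt deg x,y [ 0.62170207 -0.04916286] off mm 4.18705364008896
foot offset from centre (x,y mm) 1.5187571283815096 -0.008223888487296676 0.10294080549804048
foot offset from centre (x,y mm) 0.020607512675845582 -0.008212179462754852 0.09994080577095951
[-0.11702992  0.10307918 -1.02874277] 0.014491067717418732 12.55 [ 0.00019255  0.0004014   0.00050196 -0.00106728 -0.00147943  0.0013624 ]
```

View pics/f.png

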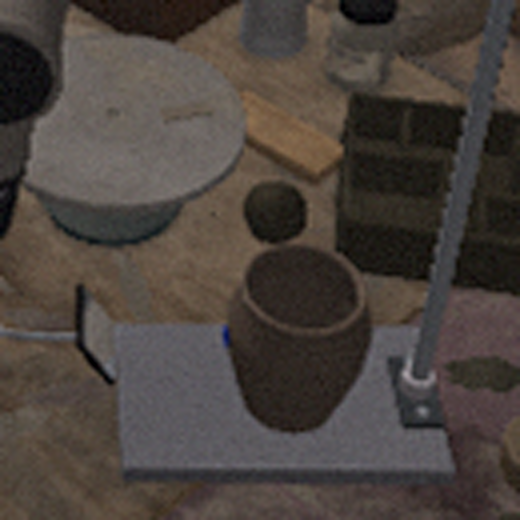

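```bash
python3 - <<'E'
from h import *
r.finish_job();s=r.read_state();print(s["time_s"],s["grip_width"])
E
```

```text
the job is handed in; nothing more can be done
the job is handed in; nothing more can be done
```

I picked the mirror out of the tray by its handle and handed the job in with the arm still holding it about 10 cm in front of the blue mark. It was angled so the camera should see the mark close to the middle of the glass. The last clock reading before hand-in was 12.6 s of the 40 s.

**Last checks, all from the cameras and arm readings:**
- **Angle:** a plane fitted to the glass in the scene camera's depth image was within about 0.6° of the angle I wanted.
- **Centring:** the perpendicular from the aim point meets the glass about 1.5 mm or less from its centre.
- **Distance:** about 0.10 m from the mark.
- **Camera's view:** the nearest thing seen to the line from lens to glass was the pot's rim, about 64 mm away.
- **Grip:** the mirror did not slip. The grip width stayed at 14.5 mm, the pixels around the handle did not change during the lift or the move, and the arm was still.
- **Rest of the scene:** the pot looks unmoved and nothing touched it. After the lift the brush and loop tool were clearly still in the tray. The spatula was partly hidden by the arm, with only its ends visible.

**Where the checks disagreed:** after the first move, the scene camera put the glass about 4 mm closer to the pot than I had calculated. I moved it back 3 mm, but the final depth fit still showed an offset of about 4 mm from the calculated pose. The centring figure covers that 3 mm, so the effect is small.

**Not checked:** the stand camera's own picture isn't available, so I confirmed the view by geometry only. The top camera could not see the final mirror position because the arm was in the way.

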